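# Cover the seed tray and bring its board out over the shelf edge

### The arm

A 6-joint arm with a two-finger parallel gripper is mounted at the origin on the work surface. World frame = base frame: x ahead of the robot, y to its left, z up, the work surface at z = 0. Lengths are in mm, angles in degrees, forces in N, time in s.
With the tool pointing down it reaches from about 325 to 925 mm from the base axis. Payload 3.1 kg.
Tool frame: the origin (TCP) lies at the very end of the fingers, on their centre line; the grasp point (between the pads) lies grasp_offset behind it (grasp_offset is the distance from the TCP to the grasp point, in mm); z points along the fingers, x is the direction in which the jaws open and shut, and the axes are right-handed (so a half turn about z gives the same grasp; the last joint's range is limited). The gripper opens to 85 mm and grips with 20 to 120 N. Pads are 22 mm wide; open, the fingers measure 114 mm over their backs; the gripper's body (76 mm by 85 mm) begins 54 mm behind the grasp point. The pads swing forward as they close: fully open they stand 13 mm farther back than shut.
Start: joints at [-74.553, 12.427, 92.441, -0, 75.132, -6.429], TCP at [232.891, -580.001, 231.3] pointing down, gripper open.
Joint ranges: [-157.48, 157.48], [-44.54, 120.13], [17.64, 146.25], [-64.5, 244.5], [7.68, 150.69], [-147.95, 147.95]. Speed limits (degrees/s): [159.86, 159.86, 180, 180, 180, 180].

### API

Orientations are given as [roll, pitch, yaw] about the fixed x, y, z axes, in that order (R = Rz(yaw) Ry(pitch) Rx(roll)).
In Python, from station import * gives the robot as it stands. Calls block until the motion is done:
- goto(position, orientation): joint-space move of the TCP to a pose.
- move_l(position, attitude=None, speed=150): straight line of the TCP; attitude=None keeps the orientation; speed is the mean speed in mm/s.
- move_j(angles): joint-space move.
- grip(opening, squeeze=None): finger opening in mm; squeeze is the grip in N (None keeps the last); returns when the fingers have stopped.
- wait(seconds).
- solve_ik(position, orientation): joint angles nearest the present ones, or None.
- get_obs(): the state.
- get_image(name): name is "side" or "top"; returns the picture (400x640x3 uint8, red, green, blue); there is no depth.
- get_calibration(name): a dict with "fx", "fy", "cx", "cy" (pixels), "D" ([k1, k2, p1, p2, k3] as OpenCV has them; the pictures are not rectified), "R" (3x3) and "t" (3): a world point X has camera coordinates R X + t. Camera axes: x right, y down, z forward; pixel columns grow to the right and rows downward; lengths in mm; the calibration is good to about 2 mm. A picture is of the moment at which its call begins. get_calibration takes no time and is no camera call.
A pose or a line that the arm cannot do raises Unreachable and nothing moves.
- sign_off(): hands the job in, once; it reports no verdict.
Trained networks look in the newest picture that a camera, given by its name, has taken for a name from the list of things; names that differ only in an ending like _2 or _b are one class to them, and where a whole thing is asked for, a point or a joint stands for the part that bears it (a point fixed in the world has none). Each returns a list of dicts, best first, with "score" (0 to 1); they miss things now and then, are a little off and sometimes report something else, mostly with a low value. They report only what shows in the picture. A call takes as long as a camera call.
- spot_in(name, camera): "extent" ([centre column, centre row, width, height] in pixels, round what is visible of it).
- regions_of(name, camera): "region" (400x640 bool, what is visible of it) and "extent" ([centre column, centre row, width, height] in pixels, round what is visible of it).
The state is a dict: "t": time; "joint_pos": joint angles; "qvel": joint speeds; "effort": joint torques, N m; "tcp_pos": TCP position; "ee_rot": TCP orientation; "wrist_force": force on the tool from outside, world axes, zero at the start; "moment": the same for the moment, N m; "grip_width": finger opening in mm.
Only numpy, scipy, OpenCV 4.12 (cv2) and the standard library are available. Lean on these libraries where they do the work, as an engineer would, in place of code of your own. Each camera call takes 0.05 s, during which the arm holds its last target.

### The job

Put the clear lid on the red seed tray so that it sits fully down on the tray's rim all round, then slide the plywood board with the tray on it straight out over the front edge of the wire shelf until the blue line across the board lies along that edge, so that the whole tray stands clear for a colleague to lift off. That far out the board would tip if released, so finish while holding it: keep hold of the board, level and still resting on the shelf, and do not let go. Leave the spare tray, the pot and the bottle alone, and never let the board tip.

Things in the scene. Friction and masses are not known exactly. Their poses are not given: they have to be found in the camera images.
- shelf: low black wire shelf standing fixed on the bench, 290 mm deep (its x), 300 mm wide (its y), deck 90 mm above the bench; origin on the bench under its centre; its x axis points away from the robot (up to 0.12 rad askew) to its front edge, which is the edge the board goes out over
- edge (a point): middle of the front edge of the shelf, on top of the front rail (10 mm round bar along the shelf's y), at deck height; x axis points straight outward, y along the edge
- board: loose plywood carrying board, 290 mm long (x) by 250 mm wide (y) by 9 mm thick, flat on the shelf deck, 40 to 100 mm of it already out over the front edge, up to 0.08 rad askew; about 0.5 kg; slides with ordinary friction; origin at the centre of its underside; x points to its outer end, away from the robot. A wooden hand rail stands across its rear end, towards the robot
- handle (a point): middle of the board's hand rail: a wooden bar 18 mm thick (x), 32 mm high and 160 mm long (y), on two uprights 120 mm apart clear; its centre is 84 mm above the board's top face (top edge 100 mm above it) and 86 mm behind the blue line; the space below the bar is open and at least 70 mm in front of it is free, also with the lid on; axes as the board
- line (a point): middle of the blue line (12 mm wide) across the board, on the board's top face, 95 mm from its rear end; axes as the board
- line_left (a point): left end of the blue line, at the board's +y side edge, 125 mm from its middle
- line_right (a point): right end of the blue line, at the board's -y side edge, 125 mm from its middle
- tray_rim (a point): centre of the red seed tray, level with the top of its rim; the loose tray is 160 mm (x) by 220 mm (y) over the rim, 50 mm high, holds twelve growing cubes, about 0.3 kg, stands on the board in front of the blue line, its long side across the board; the rim is a flange 6 mm thick
- lid_handle (a point): middle of the green grip bar on the clear lid: 20 mm thick (x), 80 mm long (y), 34 mm high, standing on the lid's flat top, which is 17 mm below this point; the lid's lower edge is 77 mm below it. Lid seated on the tray: this point is 67 mm above the top of the tray's rim, over its centre
- lid: the same clear lid, loose, 0.13 kg, 176 mm (x) by 236 mm (y) over its flared skirt, upright on the bench left or right of the shelf; origin at the centre of its lower edge. Its skirt goes outside the tray's rim with about 3 mm play each side, more at its mouth; a ledge 10 mm above its lower edge rests on the rim. It fits either way round (half turn)
- tray: the same red tray; origin at the centre of its underside
- spare_tray: bystander: empty black seed tray 160 by 220 by 50 mm on the bench, on the other side of the shelf from the lid; origin at the centre of its underside
- pot: bystander: terracotta pot, 90 mm across, 80 mm high; origin at the centre of its underside
- mister: bystander: white bottle with black cap, 64 mm across, 150 mm high; origin at the centre of its underside

How it is judged (in metres and radians):
On the way, in this order (a step that is already met when the one before it is completed fails the run):
1. the lid sits fully down on the red tray's rim, let go (x of lid_handle in the frame of tray_rim between -0.005 and 0.005 m and y of lid_handle in the frame of tray_rim between -0.005 and 0.005 m and z of lid_handle in the frame of tray_rim between 0.063 and 0.071 m and angle between the y axis of lid_handle and the y axis of tray_rim, either way round below 0.05 rad and contact force between the fingers and lid below 0.1 N), for 0.2 s.
2. the board is out with the blue line along the shelf's front edge, the lid still on (x of lid_handle in the frame of tray_rim between -0.005 and 0.005 m and y of lid_handle in the frame of tray_rim between -0.005 and 0.005 m and z of lid_handle in the frame of tray_rim between 0.063 and 0.071 m and angle between the y axis of lid_handle and the y axis of tray_rim, either way round below 0.05 rad and x of line_left in the frame of edge between -0.007 and 0.007 m and x of line_right in the frame of edge between -0.007 and 0.007 m), for 0.2 s.
At the end, for the whole second after the job is handed in: Lid seated on the tray (5 mm, 0.05 rad); both ends of the blue line within 7 mm of the shelf's front edge; tray on the board wholly in front of the line; board level within 0.05 rad, at rest, bearing on the shelf and held by the fingers, which touch neither tray nor lid (all of step 2 and angle between board's own z axis and vertical below 0.05 rad and linear speed of board below 0.02 m/s and contact force between the fingers and board above 2 N and contact force between shelf and board above 1 N and x of tray_rim in the frame of line between 0.078 and 0.118 m and contact force between the fingers and tray below 0.5 N and contact force between the fingers and lid below 0.5 N); the arm keeps its last pose, push and grip.
It fails at once if the board tips or is tilted by more than 0.15 rad (angle between board's own z axis and vertical above 0.15 rad).
It fails at once if the spare tray, the pot or the bottle is shifted by more than 30 mm or knocked over (distance of any of spare_tray, pot, mister from where it was at the start of the episode above 0.03 m or angle between any of mister, pot's own z axis and vertical above 0.5 rad).
It also fails if it takes over 51 s, if anything falls off the work surface, if the arm or the gripper's body presses on something with over 40 N, if the wrist force passes 120 N, or if a joint passes its speed limit or range.

## Working session

There is one attempt and no reset: what is moved stays moved. The work goes in short steps, each a Python script; the robot and the scene stay as the last script left them, time stands still between calls to the robot, and variables do not carry over. Pictures are saved under pics/ and viewed, and the job is handed in when it is done.

```bash
ls; mkdir -p pics; python3 - <<'E'
from station import *
import cv2
o=get_obs();print(o)
for n in("side","top"):
    im=get_image(n);cv2.imwrite(f"pics/{n}0.png",im[:,:,::-1])
    c=get_calibration(n);print(n,c)
    for k in("shelf","board","handle","line","tray","lid","lid_handle","spare_tray","pot","mister"):
        try:
            r=spot_in(k,n);print(k,[(round(d["score"],2),[round(float(v)) for v in d["extent"]]) for d in r[:3]])
        except Exception as e: print(k,e)
E
```

```text
pics
{'t': 0.0, 'joint_pos': array([-7.45527818e+01,  1.24770955e+01,  9.25305489e+01,  1.98691920e-05,
        7.51324434e+01, -6.43044410e+00]), 'qvel': array([ 0.10275191, -0.04320716, -0.01327462, -0.08727798,  0.08921106,
       -0.02385138]), 'effort': array([ 2.04789526e-04, -3.96846664e+01, -3.03851724e+01, -1.51380773e-04,
        9.70189663e-03, -1.65950564e-05]), 'tcp_pos': array([ 232.66952573, -579.17853835,  229.94575658]), 'ee_rot': array([-1.79984291e+02,  1.39204310e-01, -6.81223237e+01]), 'wrist_force': array([ 0.33602195, -0.53764575,  0.30868918]), 'moment': array([-0.00410921,  0.01304002, -0.05062926]), 'grip_width': 85.69298332318179}
side {'fx': 396.2489085051931, 'fy': 396.2489085051931, 'cx': 314.68754123260675, 'cy': 196.05734163459118, 'D': array([0.02577657, 0.        , 0.        , 0.        , 0.        ]), 'R': array([[-0.98934948, -0.14446043,  0.01785456],
       [-0.12397482,  0.77200137, -0.62341329],
       [ 0.07627481, -0.61898713, -0.78168861]]), 't': array([ 563.94333615,  133.47084159, 1184.72257091])}
shelf [(0.59, [324, 211, 108, 104])]
board
[... 577 characters left out ...]
ay([-0.09180174,  0.        ,  0.        ,  0.        ,  0.        ]), 'R': array([[ 1.87539195e-03, -9.99998192e-01,  3.14690499e-04],
       [-9.75232955e-01, -1.89854821e-03, -2.21172057e-01],
       [ 2.21172255e-01,  1.07887750e-04, -9.75234752e-01]]), 't': array([ -11.87821146,  594.70045389, 1400.77558376])}
shelf [(0.95, [323, 216, 102, 95])]
board [(0.66, [322, 188, 79, 87])]
handle [(0.75, [322, 188, 86, 95])]
line [(0.88, [322, 187, 83, 86])]
tray [(0.8, [319, 172, 73, 54])]
lid [(0.73, [437, 245, 72, 63])]
lid_handle [(0.93, [436, 245, 74, 59])]
spare_tray [(0.93, [196, 237, 79, 64])]
pot [(0.85, [237, 159, 28, 30])]
mister [(0.76, [403, 162, 18, 28]), (0.35, [320, 171, 75, 54])]
```

```bash
python3 - <<'E'
import cv2
s=cv2.imread("pics/side0.png");t=cv2.imread("pics/top0.png")
cv2.imwrite("pics/s_a.png",cv2.resize(s[90:290,200:440],None,fx=3.3,fy=3,interpolation=cv2.INTER_CUBIC)[:, :])
cv2.imwrite("pics/t_a.png",cv2.resize(t[120:290,220:480],None,fx=3,fy=3,interpolation=cv2.INTER_CUBIC))
E
```

```text
(no output)
```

View pics/s_a.png

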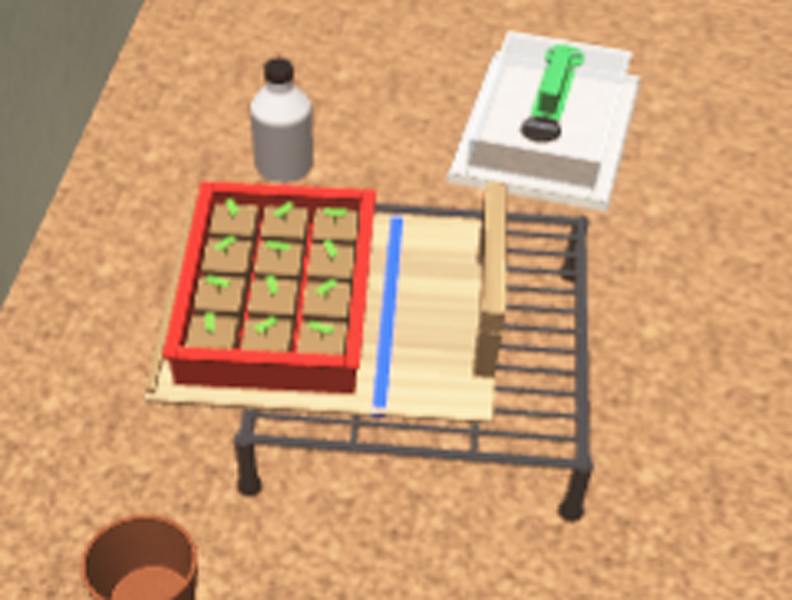

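View pics/t_a.png

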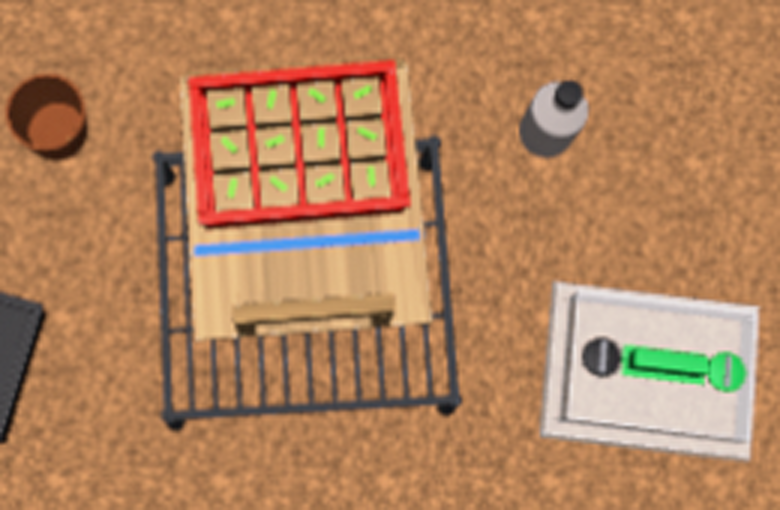

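View pics/top0.png

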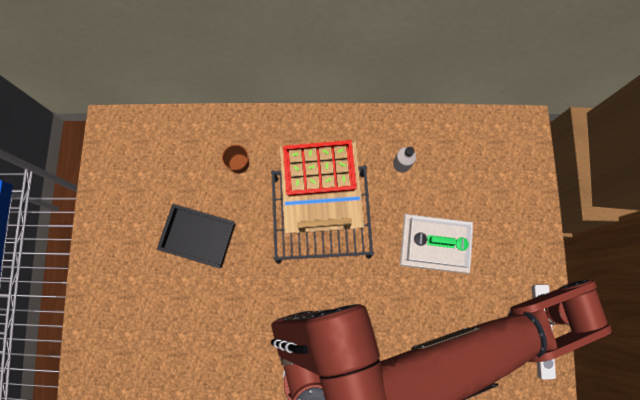

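View pics/side0.png

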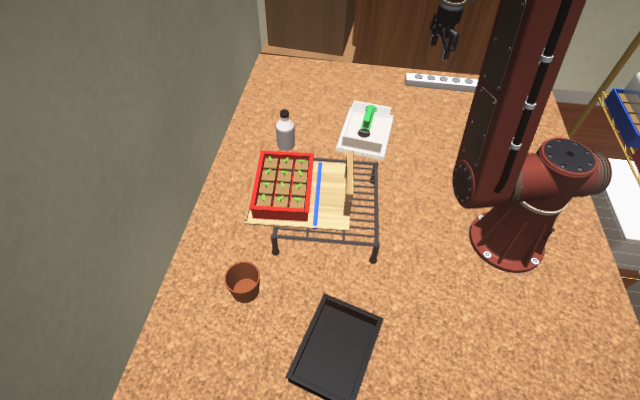

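The pictures show the lid on the bench to the right (top ~437,245; green bar), the red tray on the board (top ~320,168), the blue line at top row ~201, the handle at ~325,224, the pot at 237,159 and the bottle at 405,158. I'll fit poses from edges and corners in both views.

```bash
cat > h.py <<'E'
import numpy as np, cv2
from station import *
from scipy.optimize import least_squares
CAL={n:get_calibration(n) for n in("side","top")}
def proj(n,X):
    c=CAL[n];K=np.array([[c["fx"],0,c["cx"]],[0,c["fy"],c["cy"]],[0,0,1.]])
    rv=cv2.Rodrigues(np.array(c["R"]))[0]
    return cv2.projectPoints(np.atleast_2d(np.float64(X)),rv,np.float64(c["t"]),K,np.float64(c["D"]))[0][:,0]
def ray(n,uv):
    c=CAL[n];K=np.array([[c["fx"],0,c["cx"]],[0,c["fy"],c["cy"]],[0,0,1.]])
    p=cv2.undistortPoints(np.float64(uv).reshape(-1,1,2),K,np.float64(c["D"]))[:,0]
    R=np.array(c["R"]);d=np.c_[p,np.ones(len(p))]@R
    return -R.T@np.float64(c["t"]),d
def onz(n,uv,z):
    o,d=ray(n,uv);return o+d*((z-o[2])/d[:,2])[:,None]
def tri(uvs,uvt):
    a,da=ray("side",uvs);b,db=ray("top",uvt);da=da[0]/np.linalg.norm(da);db=db[0]/np.linalg.norm(db)
    s=np.linalg.lstsq(np.c_[da,-db],b-a,rcond=None)[0]
    p,q=a+s[0]*da,b+s[1]*db;return (p+q)/2,np.linalg.norm(p-q)
def T(x,y,yaw,P):
    P=np.atleast_2d(np.float64(P));c,s=np.cos(yaw),np.sin(yaw)
    return np.c_[x+c*P[:,0]-s*P[:,1],y+s*P[:,0]+c*P[:,1],P[:,2]]
def cmask(n,im,color,roi=None):
    hsv=cv2.cvtColor(im,cv2.COLOR_RGB2HSV);H,S,V=[hsv[...,i].astype(int) for i in range(3)]
    m={"red":((H<6)|(H>174))&(S>190)&(V>70),"blue":(H>100)&(H<125)&(S>120)&(V>150),
       "green":(H>50)&(H<80)&(S>120)&(V>70)}[color]
    if roi: 
        r=np.zeros_like(m);r[roi[1]:roi[3],roi[0]:roi[2]]=1;m=m&r
    return m
E
python3 - <<'E'
from h import *
im={n:cv2.imread(f"pics/{n}0.png")[:,:,::-1].copy() for n in CAL}
roi={"side":(230,90,400,240),"top":(270,120,480,270)}
for n in CAL:
    for c in("red","blue","green"):
        m=cmask(n,im[n],c,roi[n]).astype(np.uint8)
        ct=max(cv2.findContours(m,cv2.RETR_EXTERNAL,cv2.CHAIN_APPROX_NONE)[0],key=cv2.contourArea)
        r=cv2.minAreaRect(ct);M=cv2.moments(m,True)
        print(n,c,m.sum(),np.round([M["m10"]/M["m00"],M["m01"]/M["m00"]],1),np.round(cv2.boxPoints(r),1).tolist())
for n,b,z in(("top",(436,245),67),):
    print(onz(n,[b],z))
for n,k in (("side",8),("top",8)):
    pass
def crop(n,x0,y0,w,h,s):
    cv2.imwrite(f"pics/c_{n}_{x0}.png",cv2.resize(im[n][y0:y0+h,x0:x0+w,::-1],None,fx=s,fy=s,interpolation=cv2.INTER_NEAREST))
crop("top",270,130,110,75,7);crop("top",265,160,115,110-25,6);crop("side",240,145,150,110,5)
E
```

```text
side red 740 [272.8 189.9] [[249.39999389648438, 216.8000030517578], [253.3000030517578, 150.3000030517578], [311.3999938964844, 153.6999969482422], [307.5, 220.1999969482422]]
side blue 207 [317.2 193.9] [[312.8999938964844, 223.89999389648438], [318.20001220703125, 162.8000030517578], [321.6000061035156, 163.10000610351562], [316.3999938964844, 224.1999969482422]]
side green 148 [368.6 116. ] [[361.1000061035156, 127.5], [366.8999938964844, 104.5], [375.79998779296875, 106.69999694824219], [370.1000061035156, 129.8000030517578]]
top red 838 [321.7 162.4] [[282.8999938964844, 145.39999389648438], [351.3999938964844, 139.6999969482422], [355.20001220703125, 186.0], [286.70001220703125, 191.6999969482422]]
top blue 181 [322.3 200.4] [[284.8999938964844, 201.89999389648438], [358.8999938964844, 196.60000610351562], [359.1000061035156, 198.89999389648438], [285.1000061035156, 204.1999969482422]]
top green 359 [447.1 241.9] [[426.5, 246.6999969482422], [427.29998779296875, 235.39999389648438], [467.6000061035156, 238.3000030517578], [466.79998779296875, 249.60000610351562]]
[[ 427.68279454 -384.02666208   67.        ]]
```

```bash
python3 - <<'E'
from h import *
im={n:cv2.imread(f"pics/{n}0.png")[:,:,::-1].copy() for n in CAL}
def crop(n,x0,y0,w,h,s):
    cv2.imwrite(f"pics/d_{n}_{x0}.png",cv2.resize(im[n][y0:y0+h,x0:x0+w,::-1],None,fx=s,fy=s,interpolation=cv2.INTER_NEAREST))
crop("top",395,205,85,70,9);crop("side",330,95,70,65,9)
for n in CAL: print(n,-np.array(CAL[n]["R"]).T@CAL[n]["t"])
E
```

```text
side [484.11958046 711.75584769 999.22268143]
top [ 270.18106268  -10.90024903 1497.61989028]
```

View pics/d_top_395.png

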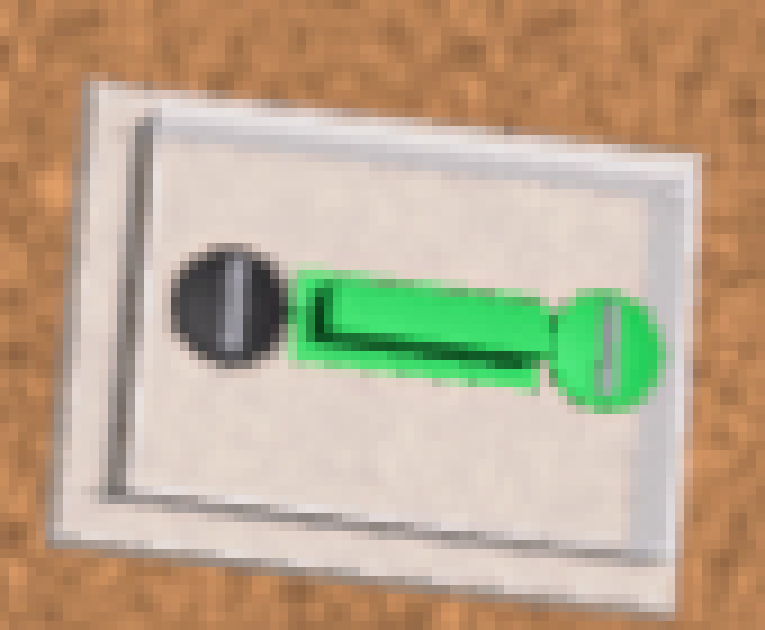

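View pics/d_side_330.png

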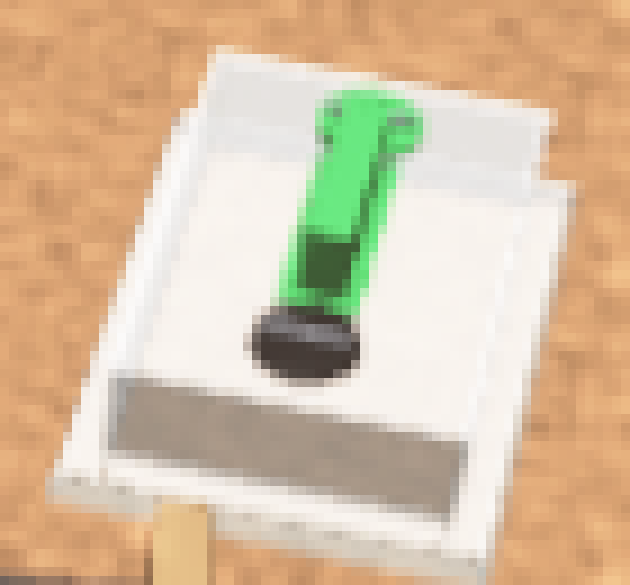

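```bash
python3 - <<'E'
from h import *
p=np.array([(88,80),(700,155),(672,612),(48,543)])/9.+[394.5,204.5]
for z in (0,5):
    X=onz("top",p,z)[:,:2];print(z,X.round(1).tolist(),np.linalg.norm(X-np.roll(X,-1,0),axis=1).round(1),X.mean(0).round(1))
# side corners of the skirt
q=np.array([(215,45),(50,490),(490,575),(575,185)])/9.+[329.5,94.5]
print(onz("side",q,0).round(1))
# lid model fit with the visible points: top-image near corners, plus checks of top plate
def fit(P3,obs,x0):
    f=lambda v:np.concatenate([(proj(n,T(*v,P3[k]))[0]-uv) for (n,k,uv) in obs])
    r=least_squares(f,x0);return r.x,f(r.x)
# tray rim
roi={"side":(230,90,400,240),"top":(270,120,480,270)}
im={n:cv2.imread(f"pics/{n}0.png")[:,:,::-1].copy() for n in CAL}
def sil(n,S,off):
    hull=cv2.convexHull(np.float32(S))[:,0]
    s=8;img=np.zeros((400,640),np.float32)
    x0,y0=np.floor(hull.min(0)).astype(int)-2;x1,y1=np.ceil(hull.max(0)).astype(int)+3
    a=np.zeros(((y1-y0)*s,(x1-x0)*s),np.uint8)
    cv2.fillConvexPoly(a,np.round((hull+.5-[x0,y0])*s*16-8).astype(np.int32),255,shift=4)
    img[y0:y1,x0:x1]=cv2.resize(a.astype(np.float32)/255,(x1-x0,y1-y0),interpolation=cv2.INTER_AREA)
    return img
from scipy.optimize import minimize
def silfit(pts,color,x0,views=("side","top"),hullfill=True,kern=None):
    obs={}
    for n in views:
        m=cmask(n,im[n],color,roi[n]).astype(np.uint8)
        ct=max(cv2.findContours(m,cv2.RETR_EXTERNAL,cv2.CHAIN_APPROX_NONE)[0],key=cv2.contourArea)
        o=np.zeros_like(m)
        cv2.fillPoly(o,[cv2.convexHull(ct)],1);obs[n]=o
    def c(v): return sum(np.abs(sil(n,proj(n,T(v[0],v[1],v[2],pts(v))),0)-obs[n]).sum() for n in views)
    S=np.array([x0]+[np.array(x0)+d for d in np.diag([6,6,.05]+[4]*(len(x0)-3))])
    r=minimize(c,x0,method="Nelder-Mead",options=dict(initial_simplex=S,xatol=.02,fatol=.05,maxiter=800))
    return r.x,r.fun
def traypts(v):
    ins=12
    return [[sx*80,sy*110,z] for sx in(-1,1) for sy in(-1,1) for z in(149,143)]+[[sx*(80-ins),sy*(110-ins),99] for sx in(-1,1) for sy in(-1,1)]
for vs in(("top",),("side",),("side","top")):
    print("tray",vs,silfit(traypts,"red",[600,-10,.05],vs))
linepts=lambda v:[[sx*6,sy*125,99] for sx in(-1,1) for sy in(-1,1)]
for vs in(("top",),("side",),("side","top")):
    print("line",vs,silfit(linepts,"blue",[500,-10,.05],vs))
E
```

```text
0 [[542.9, -298.2], [514.0, -531.1], [342.7, -509.1], [369.4, -277.0]] [234.7 172.7 233.6 174.7] [ 442.2 -403.8]
5 [[542.0, -297.2], [513.2, -529.3], [342.5, -507.4], [369.1, -276.1]] [233.9 172.1 232.8 174.1] [ 441.7 -402.5]
[[ 500.  -593.7    0. ]
 [ 540.9 -303.7    0. ]
 [ 366.5 -284.9    0. ]
 [ 339.  -524.     0. ]]
tray ('top',) (array([ 6.73410205e+02, -7.10853895e+00,  7.46927911e-02]), np.float64(570.078125))
tray ('side',) (array([ 6.66150397e+02, -6.43420268e+00,  1.09633774e-01]), np.float64(226.265625))
tray ('side', 'top') (array([ 6.66602535e+02, -7.77623148e+00,  1.03776334e-01]), np.float64(812.1875))
line ('top',) (array([ 5.66303361e+02, -1.71477745e+01,  7.53549584e-02]), np.float64(63.859375))
line ('side',) (array([ 5.67225603e+02, -2.68406997e+01,  7.47768423e-02]), np.float64(47.34375))
line ('side', 'top') (array([ 5.66938568e+02, -2.39120252e+01,  7.47938857e-02]), np.float64(112.65625))
```

View pics/c_side_240.png

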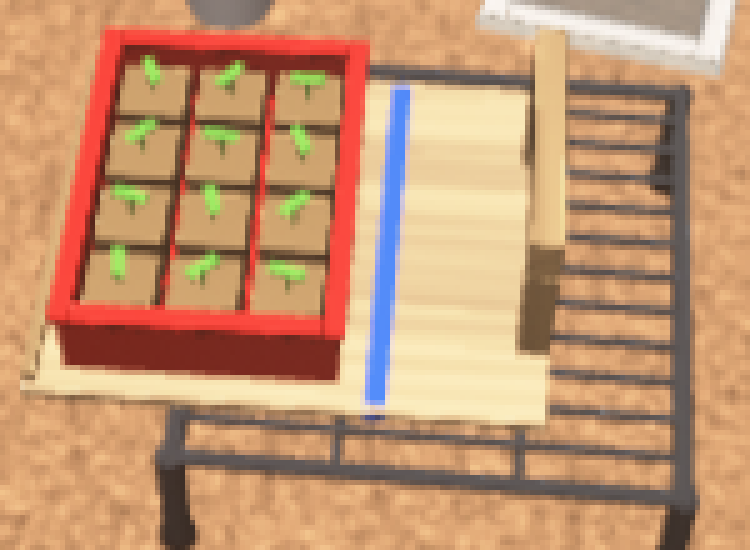

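View pics/c_top_265.png

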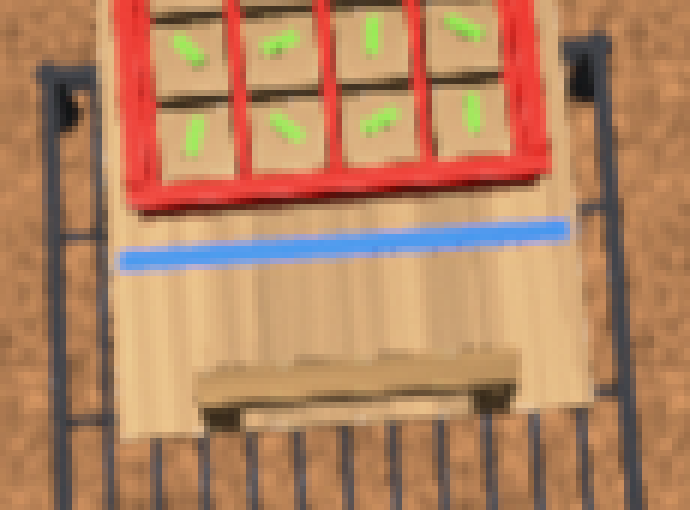

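View c_top_270.

View pics/c_top_270.png

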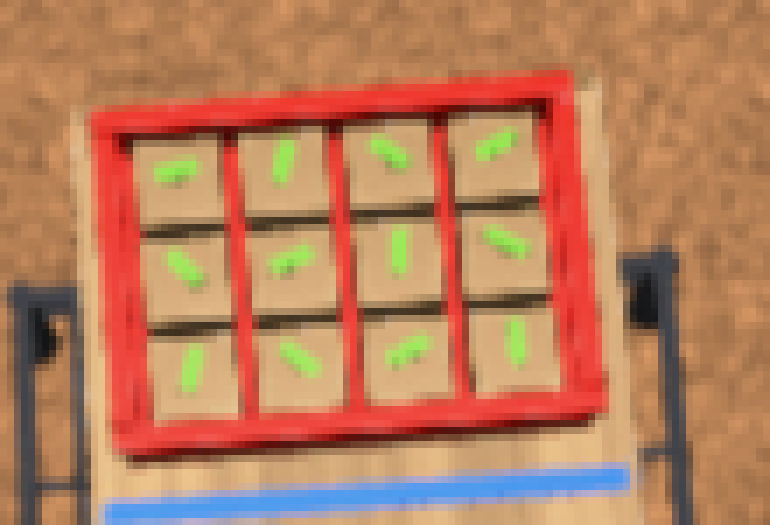

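```bash
python3 - <<'E'
from h import *
im={n:cv2.imread(f"pics/{n}0.png")[:,:,::-1].copy() for n in CAL}
def crop(n,x0,y0,w,h,s):
    cv2.imwrite(f"pics/e_{n}_{x0}.png",cv2.resize(im[n][y0:y0+h,x0:x0+w,::-1],None,fx=s,fy=s,interpolation=cv2.INTER_NEAREST))
crop("top",266,160,110,110-38,7);crop("top",267,195,112,75,7);crop("side",262,150,130,110,6)
E
```

```text
(no output)
```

View pics/e_top_266.png

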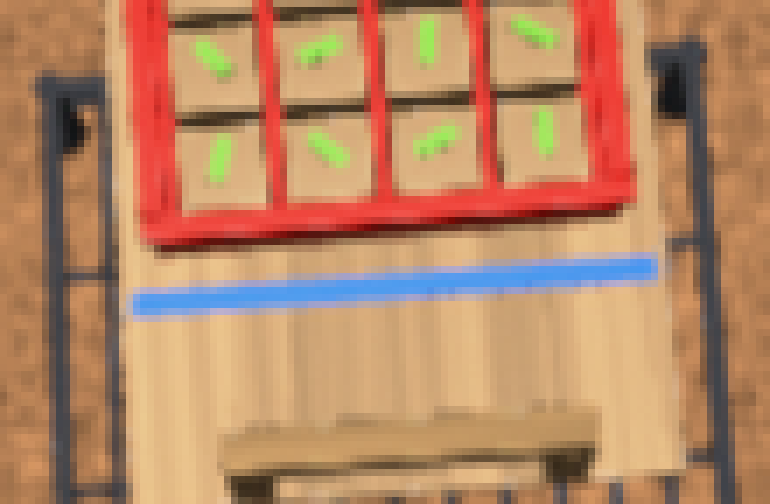

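View pics/e_top_267.png

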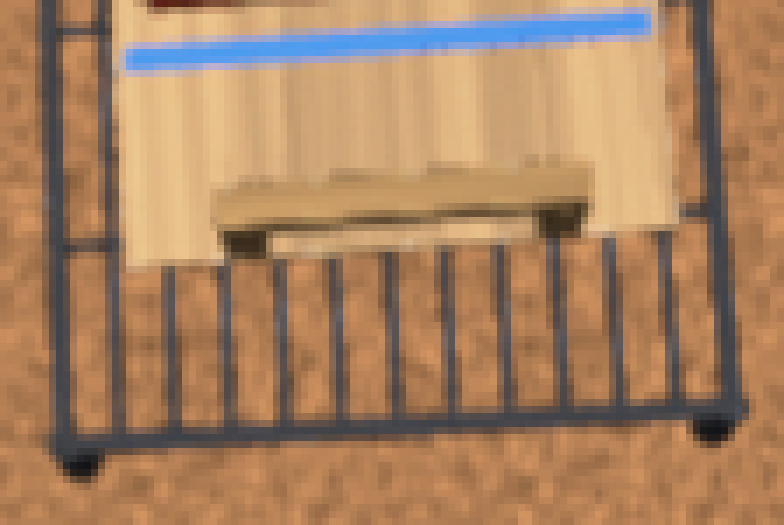

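View pics/e_side_262.png

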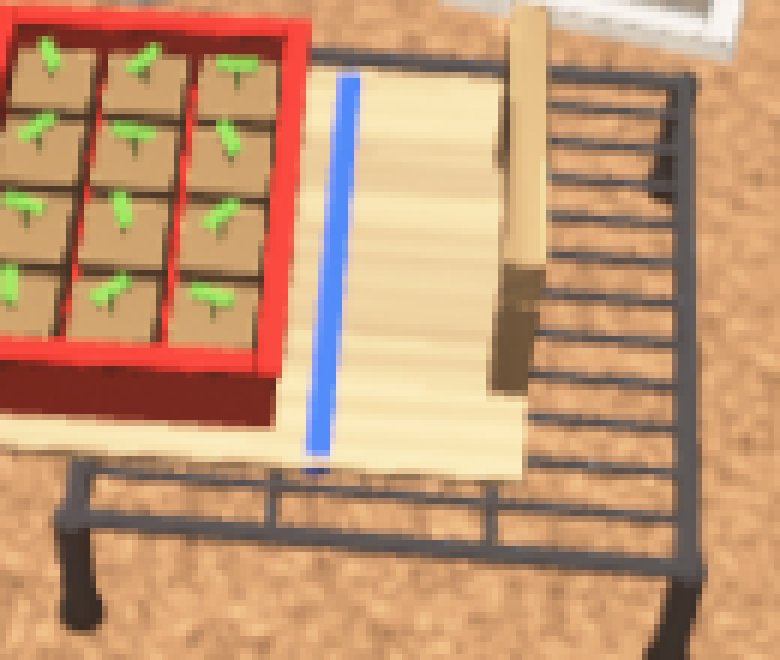

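The enlarged crops give corners: tray rim (top ~283,145 to 352,190), line ends (top ~284.5,203 and 359.5,198), and shelf rails front (~row 202/197) and rear (~row 258/253).

```bash
python3 - <<'E'
from h import *
def px(p,o,s): return np.array(p,float)/s+np.array(o)-.5
A=lambda p:px(p,(266,160),7); B=lambda p:px(p,(267,195),7); C=lambda p:px(p,(270,130),7); S=lambda p:px(p,(262,150),6); S5=lambda p:px(p,(240,145),5); L=lambda p:px(p,(395,205),9); LS=lambda p:px(p,(330,95),9)
# shelf rails z~ rail centre 85
fr=onz("top",[A((42,92)) if 0 else A((45,92)),A((690,53))],88) # from e_top_266: rail left & right
print("note",fr)
rr=onz("top",[B((60,444)),B((740,408))],88); print("rear",rr.round(1))
# tray
names=[(80,110),(80,-110),(-80,-110),(-80,110)]
top=[C((90,112)),C((575,72)),C((608,405)),C((115,440))]
# rim top bottom edge in the top view
side=[S5((47,318)),S5((107,30)),S5((370,43)),S5((345,337))]
def fit(pts,obs,x0):
    f=lambda v:np.concatenate([proj(n,T(*v,pts[k]))[0]-uv for n,k,uv in obs])
    r=least_squares(f,x0);return r.x.round(4),f(r.x).reshape(-1,2).round(1).tolist()
P=[(x,y,149) for x,y in names]
ot=[("top",k,top[k]) for k in range(4)];os_=[("side",k,side[k]) for k in range(4)]
for o in(ot,os_,ot+os_): print("tray",*fit(P,o,[670,-10,.08]))
print("tray size top",[np.linalg.norm(a-b).round(1) for a,b in zip(*(lambda X:(X,np.roll(X,-1,0)))(onz("top",top,149)))])
# line ends
P=[(0,125,99),(0,-125,99)]
ot=[("top",0,A((132,303))),("top",1,A((657,268)))]
os_=[("side",0,S((317,455))),("side",1,S((350,73)))]
for o in(ot,os_,ot+os_): print("line",*fit(P,o,[567,-15,.08]))
# handle bar top z=199: x -77..-95 y +-80
P=[(-77,80,199),(-77,-80,199),(-95,-80,199),(-95,80,199)]
ot=[("top",0,B((212,190))),("top",1,B((590,165))),("top",2,B((592,203))),("top",3,B((215,228)))]
for o in(ot,): print("handle->line",*fit(P,o,[567,-15,.08]))
os_=[("side",2,S((550,8))),("side",3,S((545,268))),("side",0,S((503,262))),("side",1,S((513,5)))]
for o in(os_,ot+os_): print("handle->line",*fit(P,o,[567,-15,.08]))
# lid bar top z=94, 
E
```

```text
note [[ 660.91114538  144.94594256   88.        ]
 [ 680.36090477 -155.4961093    88.        ]]
rear [[ 384.8  128.3   88. ]
 [ 401.3 -175.7   88. ]]
tray [ 6.661529e+02 -8.702700e+00  8.310000e-02] [[0.0, -1.1], [-0.0, -0.7], [0.3, 0.6], [-0.3, 1.2]]
tray [ 6.64227e+02 -8.27220e+00  8.47000e-02] [[-0.2, 0.3], [-0.2, -0.5], [0.2, -0.1], [0.1, 0.1]]
tray [ 6.65077e+02 -8.57830e+00  8.42000e-02] [[-0.0, -0.8], [-0.1, -0.5], [0.3, 0.9], [-0.3, 1.6], [-0.5, 0.2], [-0.4, -0.6], [-0.0, -0.2], [-0.2, -0.1]]
tray size top [np.float64(220.1), np.float64(155.7), np.float64(218.0), np.float64(152.6)]
line [ 5.67011e+02 -1.78456e+01  7.02000e-02] [[-1.7, 0.1], [1.7, -0.2]]
line [ 5.671151e+02 -2.057920e+01  7.480000e-02] [[-0.1, 1.0], [0.1, -1.3]]
line [ 5.670147e+02 -1.901760e+01  7.280000e-02] [[-1.3, 0.2], [2.0, -0.3], [-0.2, 1.5], [0.1, -1.0]]
handle->line [ 5.649138e+02 -1.756920e+01  6.870000e-02] [[-0.3, -0.3], [0.2, -0.3], [0.4, 0.3], [-0.4, 0.3]]
handle->line [ 5.669171e+02 -1.713440e+01  6.820000e-02] [[0.1, -0.3], [-0.1, -0.1], [0.0, 0.5], [-0.0, -0.2]]
handle->line [ 5.660062e+02 -1.745340e+01  6.790000e-02] [[-0.3, -0.7], [0.2, -0.7], [0.4, -0.1], [-0.4, -0.0], [0.4, -0.3], [0.3, -0.1], [0.4, 0.4], [0.3, -0.2]]
```

```bash
python3 - <<'E'
import station
print([k for k in dir(station) if not k.startswith('_')])
print(getattr(station,'grasp_offset',None))
from h import *
im={n:cv2.imread(f"pics/{n}0.png").copy() for n in CAL}
box=lambda a,b,z:[(a,b,z),(a,-b,z),(-a,-b,z),(-a,b,z)]
def draw(n,v,P,col):
    q=proj(n,T(*v,P));q=np.round(q*16).astype(int);return q
for n,(x0,y0,w,h) in (("top",(395,205,85,70)),("side",(330,95,70,65))):
    s=9;big=cv2.resize(im[n][y0:y0+h,x0:x0+w],None,fx=s,fy=s,interpolation=cv2.INTER_NEAREST)
    for P,c in((box(88,118,0),(255,0,0)),(box(10,40,94),(0,0,255)),(box(10,40,60),(255,0,255))):
        q=(proj(n,T(442,-404,-.123,P))-[x0,y0]+.5)*s
        cv2.polylines(big,[np.int32(q.round())],True,c,1)
    cv2.imwrite(f"pics/ov_{n}.png",big)
for p,o in (([442,-404,150],[180,0,-7.05]),([665,-8.6,320],[180,0,4.8]),([480,-24,250],[180,0,4]),([665,-8.6,320],[180,0,-175.2])): print(solve_ik(p,o))
E
```

```text
['Unreachable', 'get_calibration', 'get_image', 'get_obs', 'goto', 'grasp_offset', 'grip', 'move_j', 'move_l', 'regions_of', 'sign_off', 'solve_ik', 'spot_in', 'wait']
18.700000000000003
[-4.91412381e+01  1.38939820e+01  9.98902491e+01 -2.54444375e-14
  6.62157690e+01 -4.20912381e+01]
[-6.78274800e+00  1.41741288e+01  8.09081568e+01 -2.54444375e-14
  8.49177143e+01 -1.15827480e+01]
[-1.12374064e+01 -6.56089232e+00  1.10226746e+02 -2.54444375e-14
  7.63341459e+01 -1.52374064e+01]
None
```

View pics/ov_top.png

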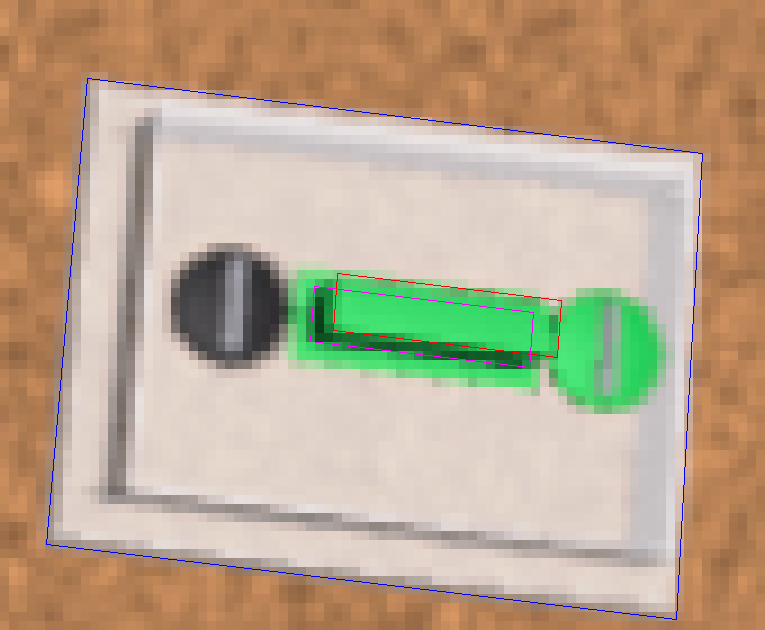

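View pics/ov_side.png

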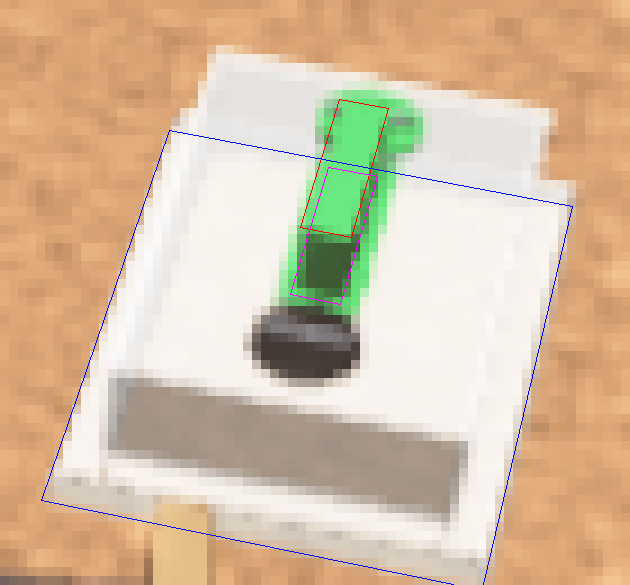

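The overlay matches both views to about 2 mm. I'll grasp the lid.

```bash
python3 - <<'E'
from h import *
yaw=-6.9
goto([442,-404,170],[180,0,yaw])
grip(60)
move_l([442,-404,64.5],speed=150)
o=get_obs();print(o["tcp_pos"],o["ee_rot"],o["wrist_force"],o["t"])
print(grip(10,40))
o=get_obs();print(o["grip_width"],o["wrist_force"],o["tcp_pos"])
move_l([442,-404,130],speed=120)
wait(.2)
o=get_obs();print(o["grip_width"],o["wrist_force"],o["tcp_pos"],o["ee_rot"],o["t"])
for n in("side","top"): cv2.imwrite(f"pics/{n}1.png",get_image(n)[:,:,::-1])
s=cv2.imread("pics/side1.png")[40:190,270:470];t=cv2.imread("pics/top1.png")[180:300,370:520]
cv2.imwrite("pics/j1.png",np.vstack([cv2.resize(s,(400,300),interpolation=2),cv2.resize(t,(400,300),interpolation=2)]))
E
```

```text
[ 442.64850353 -404.69113787   65.41740701] [ 1.79928996e+02 -7.52335885e-02 -6.89355102e+00] [ 0.6388231  -0.16667313  0.43057682] 3.4083
False
19.585070053801992 [-0.25959149 -0.0434154   4.23579859] [ 442.54562169 -404.70854386   65.78397033]
19.48575054051308 [-0.11723007 -0.02274156 -1.70949513] [ 441.30701277 -403.23925792  128.57270127] [-1.79899656e+02  1.10788016e-01 -6.90208442e+00] 4.75
```

View pics/j1.png

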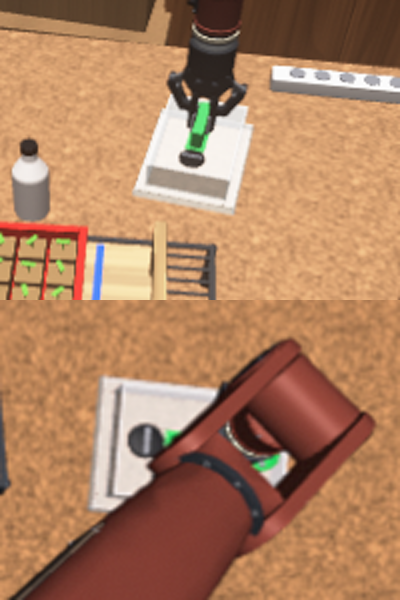

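Lid is held (bar 19.5 mm wide, −1.7 N). I'll carry it over the tray and compare lid and tray before lowering.

```bash
python3 - <<'E'
from h import *
move_l([442,-404,300],speed=200)
move_l([664.7,-8.6,300],[180,0,4.78],speed=220)
move_l([664.7,-8.6,232],speed=120)
wait(.3)
o=get_obs();print(o["grip_width"],o["wrist_force"],o["tcp_pos"],o["ee_rot"],o["t"])
im={}
for n in("side","top"): im[n]=get_image(n)[:,:,::-1].copy();cv2.imwrite(f"pics/{n}2.png",im[n])
box=lambda a,b,z:[(a,b,z),(a,-b,z),(-a,-b,z),(-a,b,z)]
zl=o["tcp_pos"][2]+12-77
for n,(x0,y0,w,h) in (("top",(270,110,110,75+10)),("side",(220,90,130,110))):
    s=6;big=cv2.resize(im[n][y0:y0+h,x0:x0+w],None,fx=s,fy=s,interpolation=cv2.INTER_NEAREST)
    cv2.imwrite(f"pics/raw2_{n}.png",big.copy())
    for P,v,c in((box(88,118,zl),(o["tcp_pos"][0],o["tcp_pos"][1],.0834),(255,0,0)),(box(80,110,149),(664.7,-8.6,.0834),(0,0,255))):
        q=(proj(n,T(*v,P))-[x0,y0]+.5)*s
        cv2.polylines(big,[np.int32(q.round())],True,c,1)
    cv2.imwrite(f"pics/ov2_{n}.png",big)
E
```

```text
19.21714556298507 [-0.07551189 -0.0845571  -2.37321458] [665.24764516  -8.61362454 233.16172706] [ 1.79980168e+02 -1.04789655e-01  4.78323330e+00] 9.0833
```

View pics/ov2_top.png

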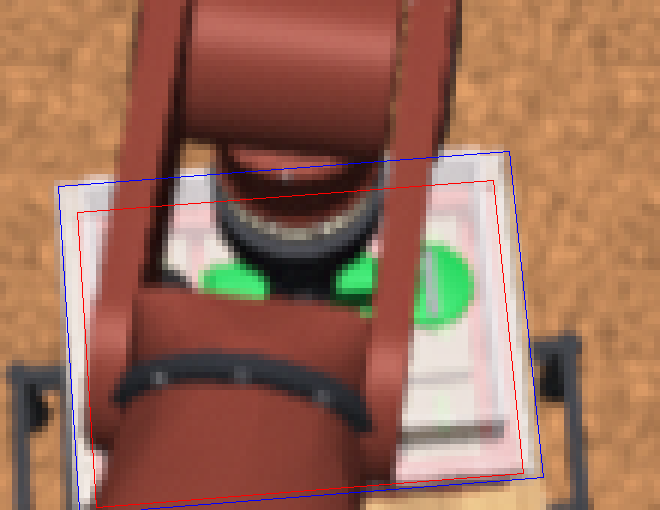

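View pics/ov2_side.png

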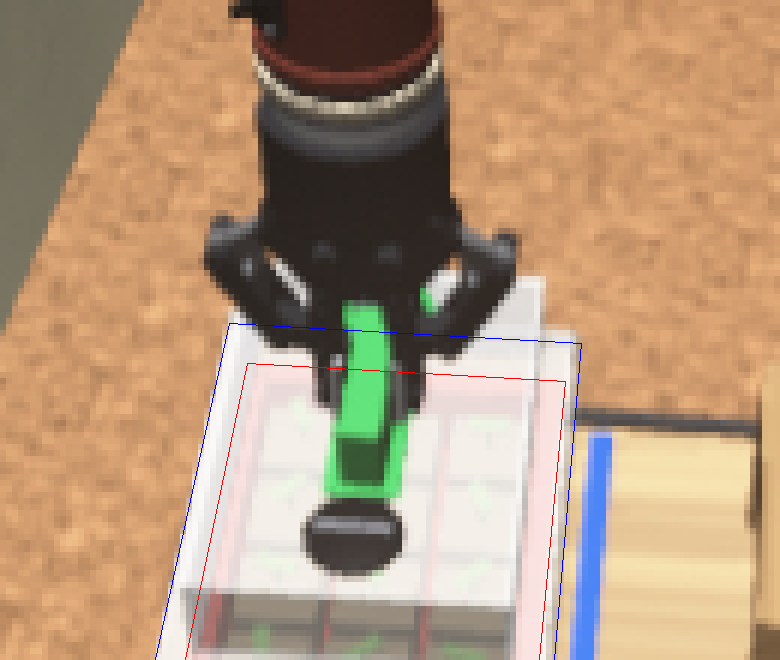

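View pics/raw2_side.png

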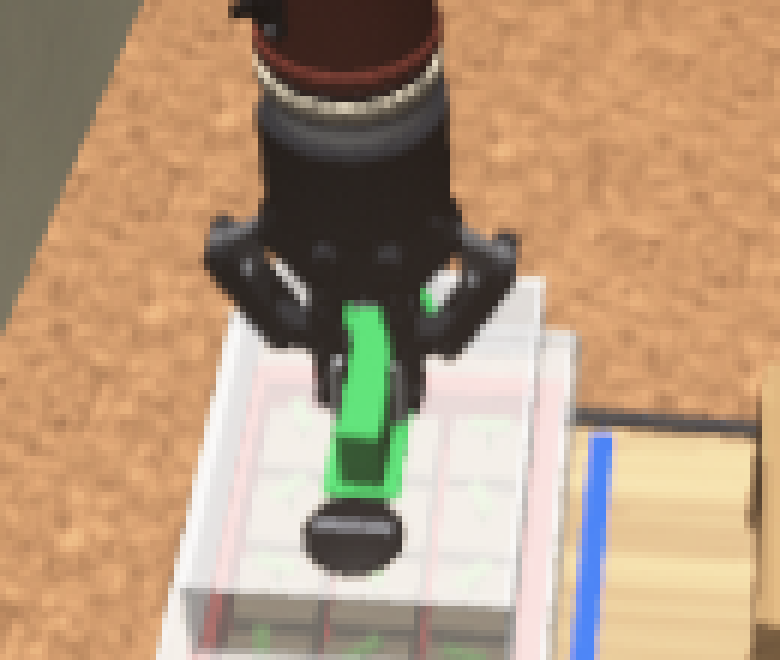

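Lid and tray line up with the model in both views, so I'll lower with force checks.

```bash
python3 - <<'E'
from h import *
move_l([664.7,-8.6,216],speed=60)
z=216
while z>196:
    z-=2;move_l([664.7,-8.6,z],speed=40)
    o=get_obs();print(z,o["tcp_pos"].round(1),o["wrist_force"].round(1),o["moment"].round(2))
    if o["wrist_force"][2]>7 or abs(o["wrist_force"][:2]).max()>10: break
print(o["t"])
for n in("side","top"): cv2.imwrite(f"pics/{n}3.png",get_image(n)[:,:,::-1])
cv2.imwrite("pics/j3.png",cv2.resize(cv2.imread("pics/side3.png")[110:240,220:370],None,fx=5,fy=4.5,interpolation=2))
E
```

```text
214 [664.8  -8.6 214.1] [-0.7 -0.1 -1.3] [-0.    0.01 -0.03]
212 [664.6  -8.6 211.9] [ 0.3  0.6 -0.7] [-0.04  0.02 -0.02]
210 [664.5  -8.6 209.8] [-0.5 -0.4 -1. ] [-0.03 -0.02 -0.03]
208 [664.5  -8.6 207.7] [ 0.2  0.1 -2.6] [-0.   -0.02  0.03]
206 [664.5  -8.6 205.7] [-0.1 -0.4 -1.2] [-0.01 -0.04  0.04]
204 [665.3  -8.6 204.8] [0.7 0.8 1.2] [-0.07  0.03 -0.06]
202 [665.4  -8.7 204.8] [-2.3  1.1  7.6] [ 0.02  0.59 -0.08]
11.35
```

View pics/j3.png

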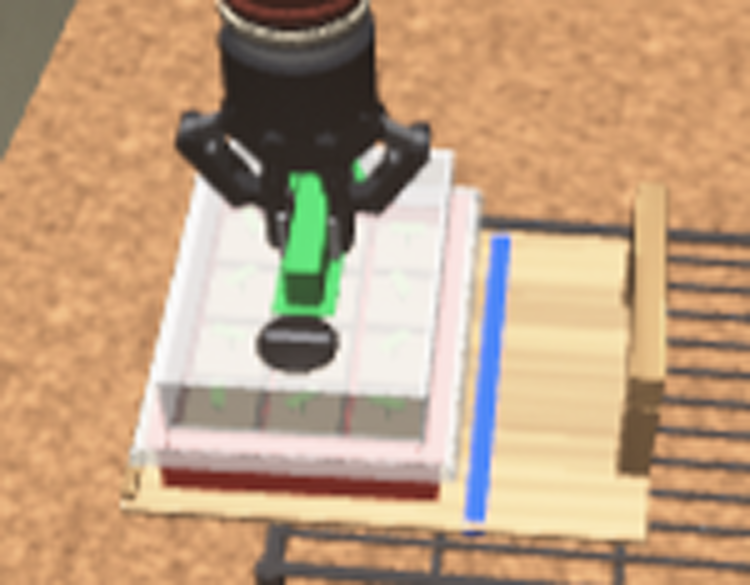

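Contact came at TCP z 204.8, and 204.4–204.8 was expected for a seated lid. I'll release, retreat and inspect.

```bash
python3 - <<'E'
from h import *
move_l([664.7,-8.6,203.5],speed=40)
grip(50)
move_l([664.7,-8.6,300],speed=200)
goto([500,-20,330],[180,0,4])
move_l([430,-25,330],speed=250)
wait(.2)
o=get_obs();print(o["t"],o["tcp_pos"],o["wrist_force"])
im={}
for n in("side","top"): im[n]=get_image(n)[:,:,::-1].copy();cv2.imwrite(f"pics/{n}4.png",im[n])
box=lambda a,b,z:[(a,b,z),(a,-b,z),(-a,-b,z),(-a,b,z)]
for n,(x0,y0,w,h) in (("top",(270,115,110,85)),("side",(235,110,130,100))):
    s=6;big=cv2.resize(im[n][y0:y0+h,x0:x0+w],None,fx=s,fy=s,interpolation=cv2.INTER_NEAREST)
    cv2.imwrite(f"pics/raw4_{n}.png",big.copy())
    for P,v,c in((box(88,118,139),(664.7,-8.6,.0834),(255,0,0)),(box(10,40,233),(664.7,-8.6,.0834),(0,0,255))):
        q=(proj(n,T(*v,P))-[x0,y0]+.5)*s
        cv2.polylines(big,[np.int32(q.round())],True,c,1)
    cv2.imwrite(f"pics/ov4_{n}.png",big)
E
```

```text
14.075 [431.05461535 -25.03926968 329.75149295] [-0.59262257 -0.03006625 -1.27689049]
```

View pics/ov4_top.png

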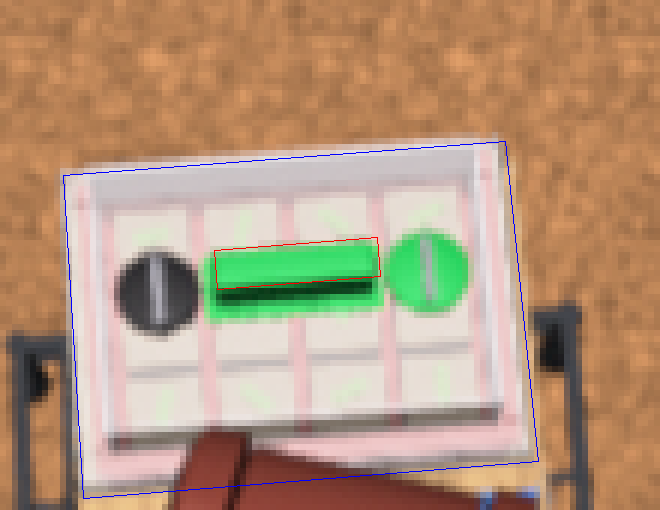

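View pics/ov4_side.png

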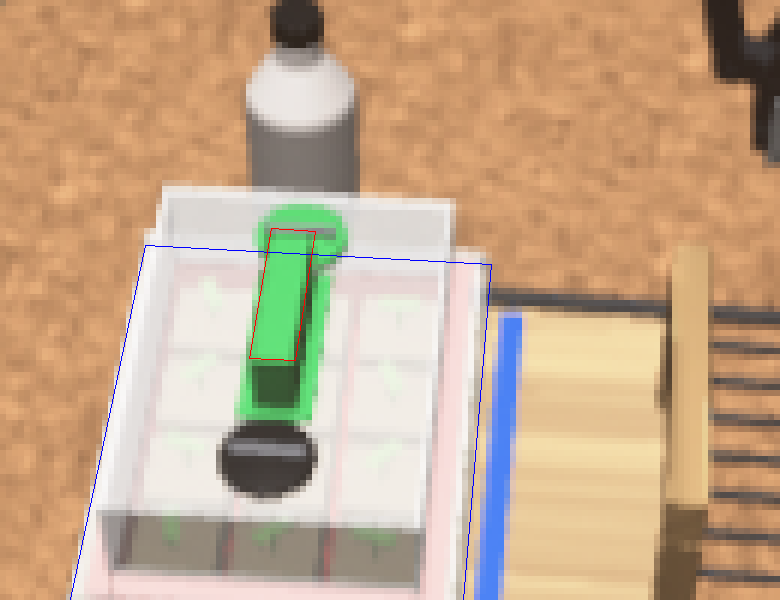

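View pics/raw4_side.png

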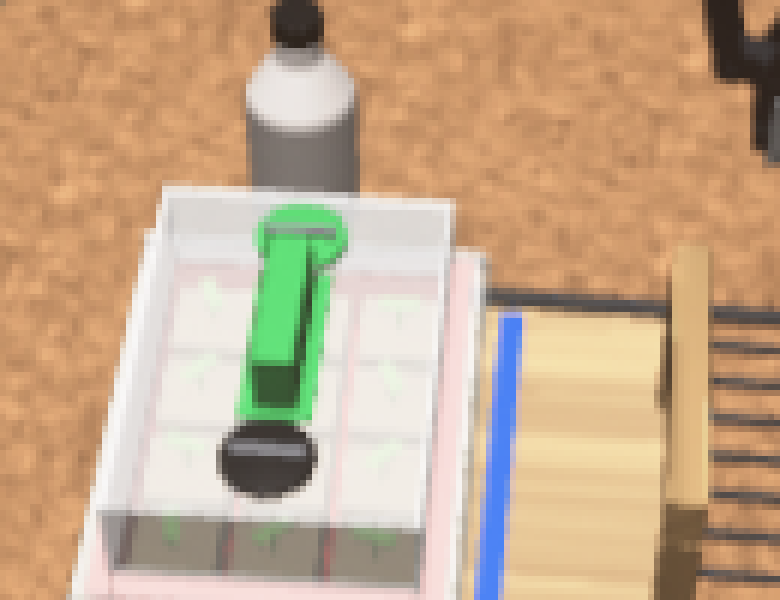

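The lid sits level and matches its predicted seated outline in both views. Next I'll refine the shelf edge and grip the handle.

```bash
python3 - <<'E'
from h import *
def px(p,o,s): return np.array(p,float)/s+np.array(o)-.5
A=lambda p:px(p,(266,160),7); B=lambda p:px(p,(267,195),7); S=lambda p:px(p,(262,150),6)
obs=[("top",(1,1),A((50,90))),("top",(1,-1),A((695,53))),("top",(-1,1),B((64,443))),("top",(-1,-1),B((734,409))),
 ("side",(1,1),S((72,520))),("side",(-1,1),S((689,570))),("side",(-1,-1),S((685,78)))]
def f(v,o): return np.concatenate([proj(n,T(v[0],v[1],v[2],[(k[0]*v[3],k[1]*v[4],87)]))[0]-uv for n,k,uv in o])
for o in(obs[:4],obs[4:],obs):
    r=least_squares(lambda v:f(v,o),[530,-15,.06,140,145]);v=r.x
    print(v.round(4),f(v,o).reshape(-1,2).round(1).tolist())
    for d in(140,145): print("edge",d,v[0]+d*np.cos(v[2]),v[1]+d*np.sin(v[2]))
E
```

```text
[ 5.322751e+02 -1.539680e+01  5.640000e-02  1.393414e+02  1.503322e+02] [[0.1, -0.2], [-0.1, 0.2], [-0.1, 0.2], [0.1, -0.2]]
edge 140 672.052893019459 -7.5119412166041855
edge 145 677.0449567023597 -7.230338329787349
[ 5.330581e+02 -1.555370e+01  5.760000e-02  1.395607e+02  1.523431e+02] [[0.0, -0.2], [0.1, 0.2], [-0.2, 0.0]]
edge 140 672.8258052842457 -7.4919578321381
edge 145 677.8175086499866 -7.204038557947245
[ 5.326315e+02 -1.516570e+01  5.700000e-02  1.394088e+02  1.510470e+02] [[-0.2, -0.3], [0.0, 0.1], [-0.3, 0.1], [0.3, -0.3], [0.2, -0.5], [0.2, -0.1], [-0.0, 0.4]]
edge 140 672.4040261630934 -7.1878112734391735
edge 145 677.3959013583011 -6.902886659779055
```

Shelf fits agree (yaw 0.057, rail axis 140 mm and outer edge 145 mm from centre). I'll aim the line at about 142.5 mm in the shelf frame. Now gripping the hand rail.

```bash
python3 - <<'E'
from h import *
h=np.array([480.5,-23.7])
goto([*h,250],[180,0,4.0])
move_l([*h,166],speed=120)
o=get_obs();print(o["t"],o["tcp_pos"],o["wrist_force"],o["grip_width"])
print(grip(8,90));wait(.2)
o=get_obs();print(o["t"],o["tcp_pos"],o["wrist_force"],o["moment"],o["grip_width"])
im=get_image("side")[:,:,::-1];cv2.imwrite("pics/side5.png",im)
cv2.imwrite("pics/j5.png",cv2.resize(im[110:240,240:390],None,fx=5,fy=4.5,interpolation=2))
E
```

```text
15.4917 [481.36864369 -23.89966348 167.28400359] [ 0.14798959 -0.1564636   0.36410488] 49.94415468676864
False
16.0833 [481.25582952 -23.81328104 167.19528346] [-0.99869639 -0.5552539   5.60397417] [0.04032743 0.27952441 0.29695402] 16.853445928581642
```

View pics/j5.png

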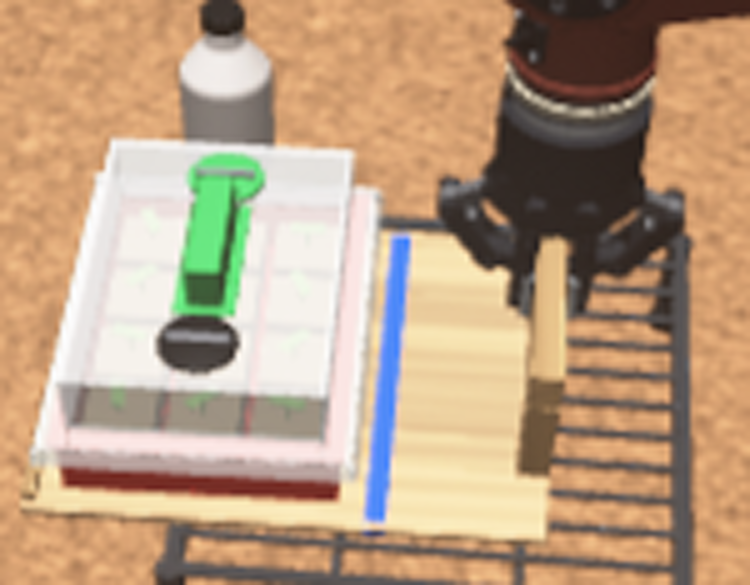

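```bash
cat > sl.py <<'E'
from h import *
def step(d,z,yaw,speed=50):
    h0=np.array([480.5,-23.7]);u=np.array([np.cos(.057),np.sin(.057)])
    p=h0+d*u
    move_l([*p,z],[180,0,yaw],speed=speed)
    o=get_obs();print(d,o["t"],o["tcp_pos"].round(1),o["ee_rot"].round(2),o["wrist_force"].round(1),o["moment"].round(2),round(o["grip_width"],1),flush=True)
    return o
E
python3 - <<'E'
from sl import *
step(0,164.5,4.0)
for d in (10,25,40,55,70,85,95):
    o=step(d,164.5-1.5*d/95,4.0-.73*d/108)
    if o["wrist_force"][2]>35 or abs(o["wrist_force"]).max()>50: break
wait(.2)
for n in("side","top"): cv2.imwrite(f"pics/{n}6.png",get_image(n)[:,:,::-1])
cv2.imwrite("pics/j6.png",cv2.resize(cv2.imread("pics/side6.png")[130:260,220:390],None,fx=4.7,fy=4.5,interpolation=0))
cv2.imwrite("pics/k6.png",cv2.resize(cv2.imread("pics/top6.png")[120:220,266:376],None,fx=7,fy=6,interpolation=0))
E
```

```text
0 16.3833 [481.3 -23.8 167.2] [ 1.7997e+02 -6.0000e-02  4.0400e+00] [-5.   0.8 12.1] [0.1  0.78 0.15] 17.0
10 16.7333 [489.2 -23.4 167.2] [179.97   0.24   3.96] [-12.4   1.   19. ] [0.02 1.39 0.15] 17.0
25 17.1833 [504.  -22.7 167.2] [179.96   0.27   3.85] [-14.   -0.2  19.7] [-0.03  1.5  -0.01] 16.6
40 17.6333 [518.9 -21.9 167.2] [179.95   0.28   3.75] [-14.3  -0.8  19.8] [-0.05  1.59  0.04] 16.9
55 18.0833 [533.7 -21.1 167.2] [179.95   0.29   3.65] [-14.2   0.2  21.3] [-0.02  1.63  0.04] 16.6
70 18.5333 [548.2 -20.3 167.3] [179.94   0.36   3.56] [-17.1  -0.7  23.5] [-0.06  1.9   0.02] 16.5
85 18.9833 [562.4 -19.6 167.6] [179.94   0.47   3.46] [-20.   -0.8  25.5] [-0.11  2.4   0.06] 16.6
95 19.3333 [572.  -19.  167.9] [179.93   0.55   3.39] [-21.1  -0.8  27.6] [-0.07  2.81  0.09] 17.1
```

View pics/j6.png

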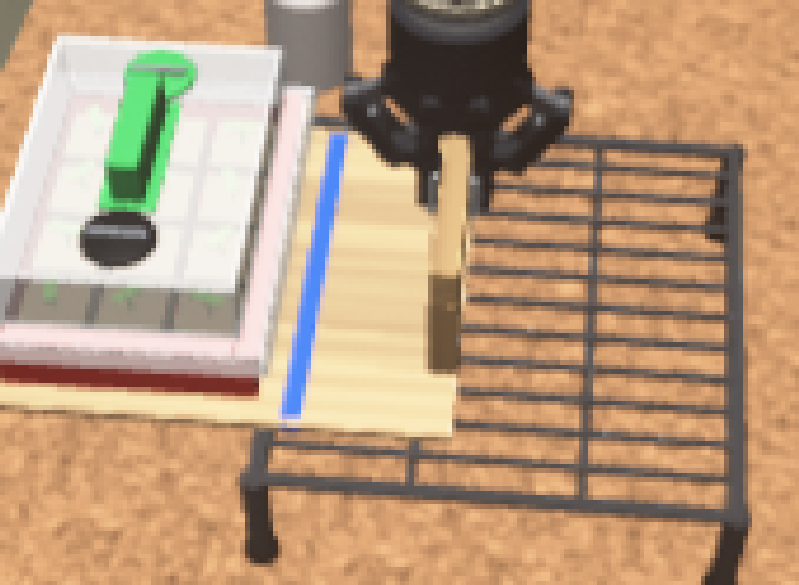

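View pics/k6.png

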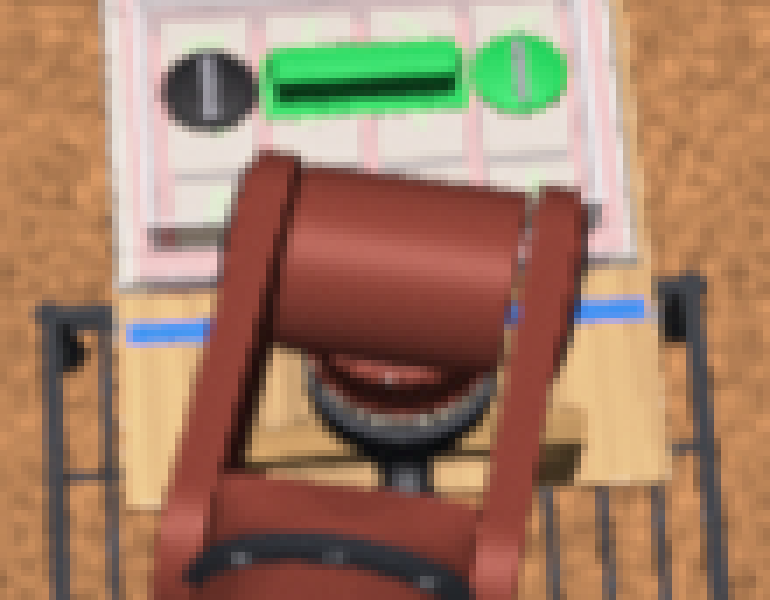

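```bash
cat >> sl.py <<'E'
SH=(532.5,-15.3,.057)
def toshelf(p):
    c,s=np.cos(SH[2]),np.sin(SH[2]);d=np.atleast_2d(p)[:,:2]-SH[:2]
    return np.c_[c*d[:,0]+s*d[:,1],-s*d[:,0]+c*d[:,1]]
def line_meas(im,save=True):
    "fit line centre axis through blue pixels, weighted, world at z=99; gives shelf x at y=+-125"
    roi={"side":(230,140,340,240),"top":(280,150,365,215)};out={}
    for n in im:
        m=cmask(n,im[n],"blue",roi[n]);r,c=np.nonzero(m)
        # weighted sub-pixel: blueness over a band
        X=toshelf(onz(n,np.c_[c,r].astype(float),99))
        a=np.polyfit(X[:,1],X[:,0],1);k=abs(X[:,0]-np.polyval(a,X[:,1]))<8;a=np.polyfit(X[k,1],X[k,0],1)
        ylo,yhi=X[k,1].min(),X[k,1].max()
        ym=(ylo+yhi)/2
        out[n]=(k.sum(),np.polyval(a,ym+125).round(1),np.polyval(a,ym-125).round(1),ylo.round(0),yhi.round(0));print(n,out[n])
    return out
E
python3 - <<'E'
from sl import *
print("start");line_meas({"side":cv2.imread("pics/side0.png")[:,:,::-1].copy(),"top":cv2.imread("pics/top0.png")[:,:,::-1].copy()})
print("now");line_meas({"side":cv2.imread("pics/side6.png")[:,:,::-1].copy(),"top":cv2.imread("pics/top6.png")[:,:,::-1].copy()})
def px(p,o,s): return np.array(p,float)/np.array(s)+np.array(o)-.5
print(toshelf(onz("top",[px((128,334),(266,120),(7,6)),px((648,308),(266,120),(7,6))],99)))
print(toshelf(onz("side",[px((291,415),(220,130),(4.7,4.5)),px((339,137),(220,130),(4.7,4.5))],99)))
t=np.array([572.0-.0,-19.0]);th=np.radians(3.39);print("kin",toshelf(t+86*np.array([np.cos(th),np.sin(th)])))
E
```

```text
start
side (np.int64(207), np.float64(31.4), np.float64(36.0), np.float64(-121.0), np.float64(110.0))
top (np.int64(181), np.float64(31.6), np.float64(36.0), np.float64(-123.0), np.float64(113.0))
now
side (np.int64(210), np.float64(123.8), np.float64(125.1), np.float64(-125.0), np.float64(109.0))
top (np.int64(52), np.float64(123.7), np.float64(124.6), np.float64(-123.0), np.float64(110.0))
[[ 123.6387518   113.63713268]
 [ 124.93444298 -126.69311172]]
[[ 123.55445979  111.48335336]
 [ 124.69393554 -124.65720725]]
kin [[125.22486195  -5.75793923]]
```

Both cameras agree: the line is at 124.3 mm in the shelf frame, so 18 mm remains.

```bash
python3 - <<'E'
from sl import *
o=step(102,161.5,3.25,40)
o=step(109,160.3,3.2,40)
o=step(114.5,159.3,3.15,40)
wait(.3)
o=get_obs();print(o["tcp_pos"],o["ee_rot"],o["wrist_force"],o["t"])
im={n:get_image(n).copy() for n in("side","top")}
for n in im: cv2.imwrite(f"pics/{n}7.png",im[n][:,:,::-1])
line_meas(im)
cv2.imwrite("pics/j7.png",cv2.resize(cv2.imread("pics/side7.png")[120:260,220:390],None,fx=4.7,fy=4.2,interpolation=0))
cv2.imwrite("pics/k7.png",cv2.resize(cv2.imread("pics/top7.png")[110:210,266:376],None,fx=7,fy=6,interpolation=0))
E
```

```text
102 19.9583 [578.  -18.7 168.1] [179.92   0.69   3.31] [-25.3  -1.6  34.9] [-0.01  3.8   0.1 ] 16.8
109 20.2833 [584.6 -18.4 168.2] [179.91   0.77   3.26] [-29.3  -0.1  41. ] [-0.13  4.42  0.06] 17.1
114.5 20.575 [589.5 -18.2 168.3] [179.9    0.85   3.22] [-33.4  -0.9  45.4] [-0.08  5.06  0.13] 16.7
[589.54754203 -18.21252135 168.30200848] [179.89895187   0.84324953   3.22533424] [-32.22183306  -0.88938615  45.37891891] 20.875
side (np.int64(210), np.float64(141.0), np.float64(141.7), np.float64(-123.0), np.float64(111.0))
top (np.int64(46), np.float64(141.1), np.float64(141.1), np.float64(-124.0), np.float64(109.0))
```

View pics/j7.png

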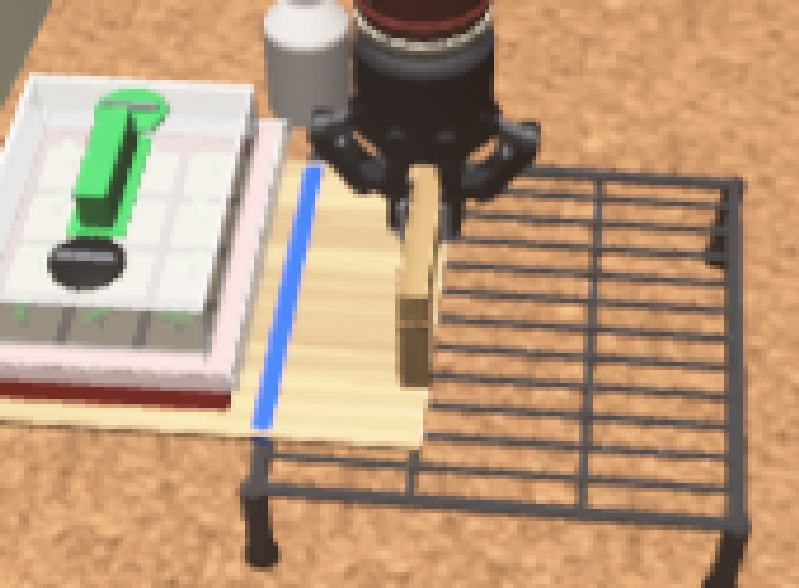

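View pics/k7.png

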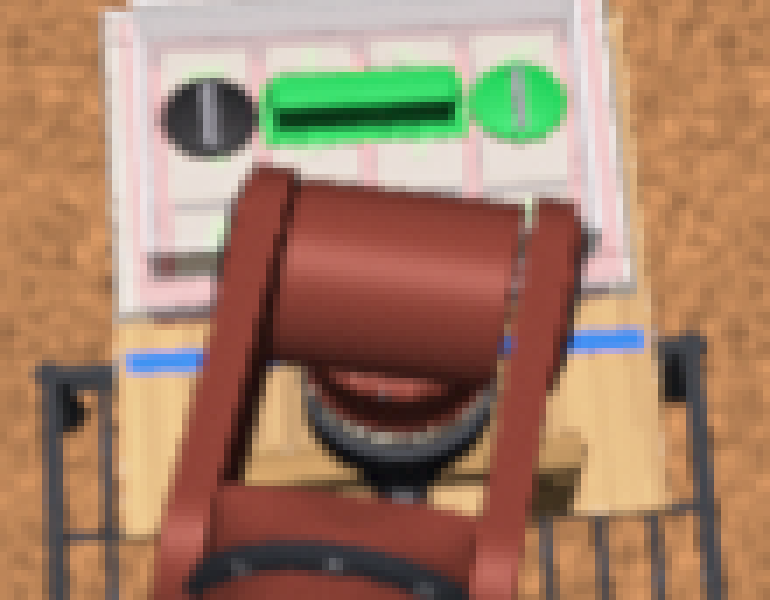

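The board is level, with the line at ~141.2 mm and parallel to the edge. One small trim: ease the down-push a little and advance about 1 mm.

```bash
python3 - <<'E'
from sl import *
o=step(115.3,160.6,3.15,20)
wait(.4)
o=get_obs();print(o["tcp_pos"],o["ee_rot"],o["wrist_force"],o["t"])
im={n:get_image(n).copy() for n in("side","top")}
for n in im: cv2.imwrite(f"pics/{n}8.png",im[n][:,:,::-1])
line_meas(im)
E
```

```text
115.3 21.225 [590.3 -18.2 168.4] [179.91   0.84   3.22] [-29.8  -0.1  41.7] [-0.1   4.7   0.12] 16.7
[590.29000431 -18.16356486 168.39755281] [179.90666752   0.84360716   3.21587997] [-29.33808235  -1.12901122  41.00470489] 21.625
side (np.int64(209), np.float64(141.7), np.float64(142.4), np.float64(-123.0), np.float64(111.0))
top (np.int64(49), np.float64(141.7), np.float64(142.0), np.float64(-125.0), np.float64(109.0))
```

```bash
python3 - <<'E'
from sl import *
th=.059
t=np.array([590.3-.6,-18.2])
L=np.array([SH[0],SH[1]])+np.array([np.cos(.057)*142-np.sin(.057)*-5.5,np.sin(.057)*142+np.cos(.057)*-5.5])
c=L+98.3*np.array([np.cos(th),np.sin(th)])+ np.array([-.0,.5]);v=(*c,th+.012);print(L,c)
box=lambda a,b,z:[(a,b,z),(a,-b,z),(-a,-b,z),(-a,b,z)]
for n,(x0,y0,w,h) in (("top",(270,95,110,85)),("side",(190,110,130,115))):
    s=6 if n=="top" else 5;big=cv2.resize(cv2.imread(f"pics/{n}8.png")[y0:y0+h,x0:x0+w],None,fx=s,fy=s,interpolation=0)
    for P,cc in((box(88,118,139),(255,0,0)),(box(10,40,233),(0,0,255))):
        q=(proj(n,T(*v,P))-[x0,y0]+.5)*s
        cv2.polylines(big,[np.int32(q.round())],True,cc,1)
    cv2.imwrite(f"pics/ov8_{n}.png",big)
E
```

```text
[674.58271372 -12.70144986] [772.71167219  -6.40511406]
```

View pics/ov8_top.png

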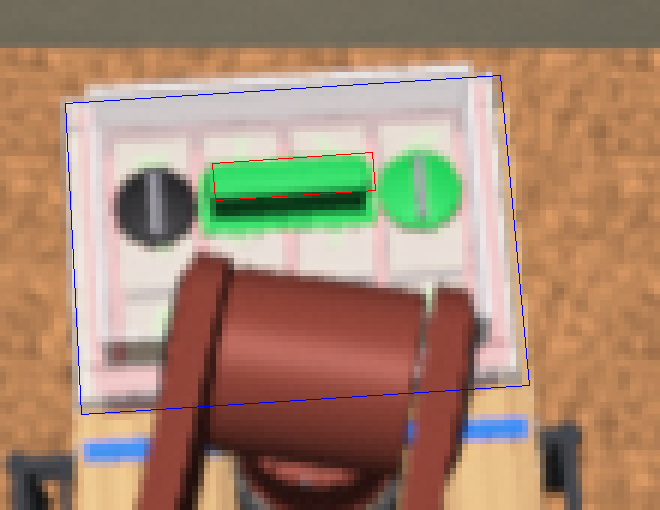

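View pics/ov8_side.png

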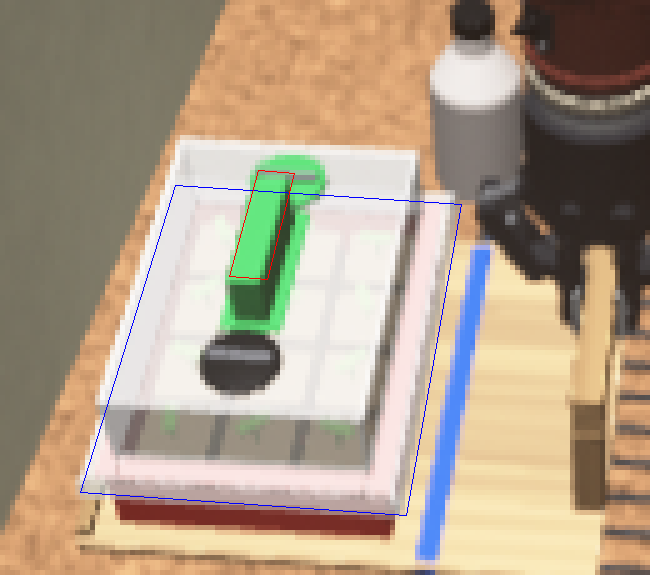

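```bash
python3 - <<'E'
from h import *
o=get_obs();print(o["t"],o["tcp_pos"],o["wrist_force"],o["grip_width"])
sign_off()
E
```

```text
21.725 [590.29945521 -18.15752886 168.40397775] [-29.32524585  -0.87438013  40.31662137] 16.665979691983924
the job is handed in; nothing more can be done
```

The lid is on the red tray, and the board is slid out to the blue line. I handed the job in at 21.7 s with the gripper still holding the hand rail. No verdict was reported, so the results below rest on my own measurements.

- **Lid:** contact came at a tool height of 204.8 mm, where 204.4–204.8 mm was expected for a seated lid. After release and again after the slide, the model outline matched the pictures to about 2–3 mm in both views. The lid looked level on the rim all round.
- **Blue line:** both cameras put its ends at 141.7–142.4 mm from the shelf centre, parallel to the edge. The front rail's axis is at about 140 mm and its outer face at 145 mm. I couldn't tell which of the two counts as the edge, so I aimed between them. Both line ends are then within about 4 mm of either, inside the 7 mm allowed.
- **Board:** it is gripped at 16.7 mm opening. The gripper had pitched 0.84° (about 0.015 rad), so I take the board as level to about that. The gripper presses down with about 40 N and forward with about 29 N, both higher than needed to hold it.
- **Tray:** I didn't measure the tray on its own after the slide. The lid overlay agrees with its starting distance of about 98 mm in front of the line.
- **Bystanders:** the arm reported no contact with the spare tray, pot or bottle. The bottle stands upright in the last pictures. I didn't check the pot or the spare tray again.

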